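Padlock the specimen case

ROBOT

A 6-joint arm with a two-finger parallel gripper is mounted at the origin on the work surface; the furniture and walls round the work are solid. World frame = base frame: x ahead of the robot, y to its left, z up, the work surface at z = 0. Lengths are in m, angles in rad, forces in N, time in s.
With the tool pointing down it reaches from about 0.35 to 0.725 m from the base axis. Payload 6 kg.
Tool frame: the origin (TCP) lies where the fingers leave the gripper's body, on its centre line; the fingertips stand 73 mm ahead of it and the grasp point (between the pads) lies 54 mm ahead of it; z points along the fingers, y is the direction in which the jaws open and shut (so a half turn about z gives the same grasp; the last joint's range is limited). The gripper opens to 85 mm and grips with 20 to 120 N. Pads are 22 mm wide; open, the fingers measure 114 mm over their backs; the gripper's body (76 mm by 85 mm) begins 54 mm behind the grasp point. The pads swing forward as they close: fully open they stand 13 mm farther back than shut.
Start: joints at [1.479, 0.04, 0.085, 0, -1.615, -0.334], TCP at [0.248, 0.546, 0.304] pointing down, gripper open.
Joint ranges: [-2.56, 2.56], [-1.29, 2.01], [-1.08, 1.49], [-3.29, 1.98], [-2.81, -0.18], [-2.99, 2.99]. Speed limits (rad/s): [2.57, 2.57, 3.01, 3.14, 3.14, 3.14].

INTERFACE

Orientations are given as [roll, pitch, yaw] about the fixed x, y, z axes, in that order (R = Rz(yaw) Ry(pitch) Rx(roll)).
In Python, from workcell import read_state, eyes, ticket, nets gives the robot as it stands. The module is installed in compiled form; this text tells all that it offers.
- The arm moves only by the tool send_rows, never from a script. Its argument "motion" is a list of rows, each a list of 7 numbers: the turn, a rotation vector about the tool's x, y, z in units of 180 degrees (1.0 is 180 degrees), then the shift along the tool's x, y, z in units of 50 cm (1.0 is 50 cm), then the gripper command: -1 is shut, 1 is fully open, values between are in proportion. In form: [[rx, ry, rz, dx, dy, dz, jaw], ...]. A call has 1 to 20 rows; each row is the pose to reach, as a shift and turn from the pose commanded when the call began, along the tool's axes at that moment, turning the shorter way round; what a row does not reach only later rows make up. A row lasts 1/10 s, in which the tool goes at most 50 mm and 8.59 degrees, less where a joint would pass 70% of its speed; a pose out of reach is approached as far as the arm can. A call with a number of a shift or a turn outside -1 to 1 is refused whole. A call with a gripper value outside its range is refused whole. The fingers move at their own pace and stop on an object; "newtons" is the grip in N (left out, the last holds). Time passes only in rows, so rows that repeat a pose let the fingers close. It gives the time, the measured TCP pose, the force and the opening at its end, in the units of the state.
- read_state(): the state, without advancing time (a new reading comes with each control period).
- eyes.get_image(name): name is "scene" or "top" or "wrist"; returns a dict with "color" (420x560x3 uint8, red, green, blue), "fx", "fy", "cx", "cy" (pixels), "eye" and "rotation" of the camera in the world. Camera axes: x right, y up, looking along -z (the intrinsics and any distortion apply to the point x, -y, -z); pixel columns grow to the right and rows downward; lengths in m; the calibration is good to about 2 mm. A picture is of the moment at which its call begins. There is no depth.
- ticket.sign_off(): hands the job in, once; it reports no verdict.
Trained networks look in the newest picture that a camera, given by its name, has taken for a name from the list of things; names that differ only in an ending like _2 or _b are one class to them, and where a whole thing is asked for, a point or a joint stands for the part that bears it (a point fixed in the world has none). Each returns a list of dicts, best first, with "conf" (0 to 1); they miss things now and then, are a little off and sometimes report something else, mostly with a low value. They report only what shows in the picture. A call takes as long as a camera call. They do not tell look-alikes from the thing itself.
- nets.search_frame(camera, label): "point" ([x, y, z] in m, in the coordinates of the camera as it stood for that picture, good to about 4 mm: the middle of the surface that is visible of it).
- nets.regions_of(camera, label): "pixels" (420x560 bool, what is visible of it).
The state is a dict: "time": time; "q": joint angles; "qvel": joint speeds; "joint_torque": joint torques, N m; "ee_pos": TCP position; "ee_rot": TCP orientation; "force": force on the tool from outside, world axes, zero at the start; "wrist_torque": the same for the moment, N m; "opening": finger opening in m.
Only numpy, scipy, OpenCV 4.12 (cv2) and the standard library are available. Lean on these libraries where they do the work, as an engineer would, in place of code of your own. Each camera call takes 0.05 s, during which the arm holds its last target.

TASK

Lock up the specimen case: lift the loose U-shaped padlock shackle out of its wooden rest, put both legs down through the strap's two holes into the padlock body, and press it straight down just until the hidden catch clicks and holds it down against the spring. Go by feel: do not ram it or force it on after it has bottomed, leave it locked and let go, and do not disturb the things standing around.

Things in the scene. Friction and masses are not known exactly. Their poses are not given: they have to be found in the camera images.
- shackle: loose steel U-shackle, 0.12 kg, 97 mm tall, standing legs-down in the wooden rest (may lean 4 degrees). Origin midway between the leg tips; z up the legs; y along the line joining them. Legs 10 mm in diameter at y = +-22 mm, with conical tips (7 mm long, 2 mm wide at the end) and a ring groove 10 to 20 mm above the tip. A half turn about z makes no difference.
- shackle_grip (a point): centre of the flat-sided grip block in the middle of the shackle's crown, 91 mm above the leg tips, axes as the shackle; block 12 mm thick (along x), 28 mm long (along y), 12 mm high; below it the space between the legs is open, 34 mm wide.
- rest: fixed light wooden block 50 x 84 x 36 mm with two square holes 30 mm deep, 11.5 mm wide, in which the shackle stands (leg tips 6 mm above the bench). Origin under its centre, y along the line of holes.
- dock: fixed steel dock: base plate 270 x 260 mm with the padlock body (steel block 40 x 90 mm, brass key cylinder on its -x face) in front, the specimen case (176 x 243 mm, 77 mm high) behind, and a flat strap over the case onto the padlock. Origin on the bench under the padlock's centre; x from padlock to case, y along the line of its two holes. More than 35 N between shackle and dock ruins it.
- lock_mouth (a point): midway between the two holes, on the upper face of the strap end, 81 mm above the bench; axes as the dock. Holes at y = +-22 mm, 12 mm in diameter, chamfered, straight down. Between 30 and 52 mm down (hidden, differs every time) the leg tips meet a spring ejector; about 3 mm further down the catch clicks, and 6 mm further down the shackle bottoms hard.
- ejector (a joint): travel (m) of the spring ejector in the padlock: 0 free, 0.006 at the hard bottom, about 0.003 once the shackle is locked and let go; back to 0 if not locked, as the spring (3 to 9 N) lifts the shackle. The tips ride onto the catch at 3 to 5 N, 6 to 10 mm above the ejector; the catch clicks at 5 to 7 N, easing a little. A slow press that reaches 12 to 16 N has bottomed and clicked.
- jar_a: bystander: screw-lid specimen jar, 73 mm in diameter, 123 mm tall; origin under its centre.
- jar_b: bystander: screw-lid specimen jar, 73 mm in diameter, 123 mm tall; origin under its centre.
Things that resemble listed ones, but are neither listed nor needed, are in the scene too. Leave any green or pink look-alike of the shackle alone.

How it is judged:
On the way:
1. both legs of the shackle have entered the padlock's holes (horizontal distance between shackle and lock_mouth below 0.005 m and z of shackle in the frame of lock_mouth below -0.01 m and angle between the y axis of shackle and the y axis of dock, either way round below 0.15 rad), for 0.1 s.
At the end, for the whole second after the job is handed in: The shackle stands upright (within 0.1 rad) and at rest with both legs in the padlock's holes (within 5 mm and 0.15 rad), clicked in: with the robot away, the catch holds the spring ejector down by more than 2 mm (horizontal distance between shackle and lock_mouth below 0.005 m and angle between shackle's own z axis and vertical below 0.1 rad and angle between the y axis of shackle and the y axis of dock, either way round below 0.15 rad and value of joint ejector above 0.002 m and linear speed of shackle below 0.02 m/s); the robot touches nothing.
It fails at once if more than 35 N between the shackle and the dock with its padlock (contact force between shackle and dock above 35 N).
It fails at once if a bystander jar moved more than 25 mm (distance of any of jar_a, jar_b from where it was at the start of the episode above 0.025 m).
It also fails if it takes over 42 s, if anything falls off the work surface, if the arm or the gripper's body presses on something with over 40 N, if the wrist force passes 120 N, or if a joint passes its speed limit or range.

## Working session

There is one attempt and no reset: what is moved stays moved. The work goes in short steps, Python scripts to look and compute and a tool call to move; the robot and the scene stay as the last step left them, time stands still between calls to the robot, and variables do not carry over. Pictures are saved under pics/ and viewed, and the job is handed in when it is done.

Besides the shell and the picture viewer there is one more tool, called after "Request:" by a JSON object that holds its "fn" and its "kwargs", one argument or row to a line. send_rows: Moves the arm, as the interface text tells. Shifts and turns lie within -1 to 1; 1 stands for 50 cm of shift or 180 degrees of turn. Its arguments: {"type":"object","properties":{"motion":{"type":"array","items":{"type":"array","items":{"type":"number"}}},"newtons":{"type":"number"}},"required":["motion"]}

```bash
mkdir -p pics; cat > h.py <<'E'
import numpy as np, cv2
from workcell import read_state, eyes, ticket, nets
def save(n,fn):
    im=eyes.get_image(n); cv2.imwrite('pics/'+fn,im['color'][:,:,::-1]); return im
def w(im,p): return np.array(im['eye'])+np.array(im['rotation'])@np.array(p)
def pix(im,P):
    p=np.array(im['rotation']).T@(np.array(P)-np.array(im['eye'])); return im['cx']+im['fx']*p[0]/-p[2], im['cy']+im['fy']*(-p[1])/-p[2]
def ray(im,u,v,z):
    d=np.array(im['rotation'])@np.array([(u-im['cx'])/im['fx'],-(v-im['cy'])/im['fy'],-1]); e=np.array(im['eye']); return e+d*(z-e[2])/d[2]
E
python3 - <<'E'
from h import *
for n in ['top','scene']:
    im=save(n,n+'0.png'); print(n,[k for k in im], im['fx'],im['cx'],im['cy'],np.round(im['eye'],3),np.round(im['rotation'],3).tolist())
    for l in ['shackle','rest','dock','lock_mouth','jar_a','shackle_grip']:
        try:
            for r in nets.search_frame(n,l): print(l,round(r['conf'],2),np.round(w(im,r['point']),3),np.round(pix(im,w(im,r['point']))))
        except Exception as e: print(l,e)
print(read_state())
E
```

```text
top ['color', 'fx', 'fy', 'cx', 'cy', 'eye', 'rotation'] 496.43692483809025 288.54255942120164 210.85988677638937 [0.201 0.069 1.583] [0.218, -0.005, -1.528]
shackle invalid index to scalar variable.
rest invalid index to scalar variable.
dock invalid index to scalar variable.
lock_mouth invalid index to scalar variable.
jar_a invalid index to scalar variable.
shackle_grip invalid index to scalar variable.
scene ['color', 'fx', 'fy', 'cx', 'cy', 'eye', 'rotation'] 426.41997081249315 279.85896357291574 210.66664853698512 [ 0.068 -0.855  0.789] [0.975, 0.01, -0.456]
shackle invalid index to scalar variable.
rest invalid index to scalar variable.
dock invalid index to scalar variable.
lock_mouth invalid index to scalar variable.
jar_a invalid index to scalar variable.
shackle_grip invalid index to scalar variable.
{'time': 0.7, 'q': array([ 1.47874358e+00,  4.01452542e-02,  8.48155791e-02, -7.92464127e-05,
       -1.61551419e+00, -3.33694101e-01]), 'qvel': array([-0.00058017,  0.00058755, -0.00020207,  0.00046732, -0.00101212,
        0.00110067]), 'joint_torque': array([ 5.39225334e-05, -3.67835927e+01,  3.47391987e+01,  6.93201408e+00,
       -9.13869681e-04, -2.80215147e-06]), 'ee_pos': array([0.2477563 , 0.54642643, 0.30388527]), 'ee_rot': array([ 3.14152181e+00,  5.92306942e-05, -4.25743308e-01]), 'force': array([-0.60657012, -0.18847343,  0.09779667]), 'wrist_torque': array([-0.02145113,  0.01544712,  0.023206  ]), 'opening': 0.08557692114786858}
```

```bash
cat >> h.py <<'E'
from scipy.spatial.transform import Rotation as Ro
_g=eyes.get_image
def get(n):
    im=dict(_g(n)); im['rotation']=Ro.from_euler('xyz',im['rotation']).as_matrix(); return im
def save(n,fn):
    im=get(n); cv2.imwrite('pics/'+fn,im['color'][:,:,::-1]); return im
E
python3 - <<'E'
from h import *
for n in ['top','scene']:
    im=save(n,n+'0.png')
    for l in ['shackle','rest','dock','lock_mouth','jar_a','shackle_grip']:
        try:
            for r in nets.search_frame(n,l): print(n,l,round(r['conf'],2),np.round(w(im,r['point']),3),np.round(pix(im,w(im,r['point']))))
        except Exception as e: print(l,e)
E
```

```text
top shackle 0.52 [ 0.448 -0.22   0.1  ] [385. 241.]
top shackle 0.52 [ 0.594 -0.143  0.01 ] [356. 200.]
top shackle 0.51 [ 0.341 -0.142  0.014] [355. 278.]
top rest 0.93 [ 0.45  -0.214  0.034] [379. 244.]
top dock 0.96 [0.535 0.096 0.08 ] [282. 210.]
top lock_mouth 0.85 [0.533 0.095 0.079] [282. 211.]
top jar_a 0.71 [0.481 0.487 0.119] [151. 219.]
top jar_a 0.64 [ 0.655 -0.291  0.127] [410. 174.]
top shackle_grip 0.7 [ 0.338 -0.144  0.013] [355. 279.]
top shackle_grip 0.46 [ 0.597 -0.143  0.012] [356. 199.]
scene shackle 0.68 [ 0.455 -0.23   0.081] [313. 285.]
scene shackle 0.58 [ 0.594 -0.146  0.006] [342. 270.]
scene shackle 0.57 [ 0.334 -0.157  0.012] [255. 303.]
scene shackle 0.34 [0.523 0.047 0.067] [286. 221.]
scene rest 0.68 [0.483 0.474 0.073] [223. 162.]
scene rest 0.57 [ 0.441 -0.239  0.038] [309. 303.]
scene dock 0.9 [0.523 0.049 0.066] [286. 221.]
scene lock_mouth 0.92 [0.522 0.044 0.073] [286. 220.]
scene jar_a 0.83 [ 0.651 -0.314  0.084] [403. 281.]
scene jar_a 0.71 [0.486 0.47  0.073] [224. 162.]
scene shackle_grip 0.78 [ 0.591 -0.143  0.008] [340. 269.]
scene shackle_grip 0.75 [ 0.453 -0.234  0.079] [313. 287.]
scene shackle_grip 0.62 [ 0.333 -0.153  0.005] [254. 304.]
scene shackle_grip 0.4 [ 0.441 -0.24   0.037] [310. 303.]
scene shackle_grip 0.17 [ 0.647 -0.313  0.086] [402. 280.]
```

View pics/top0.png

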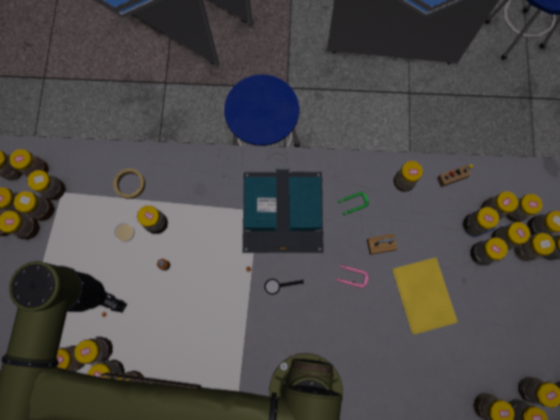

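View pics/scene0.png

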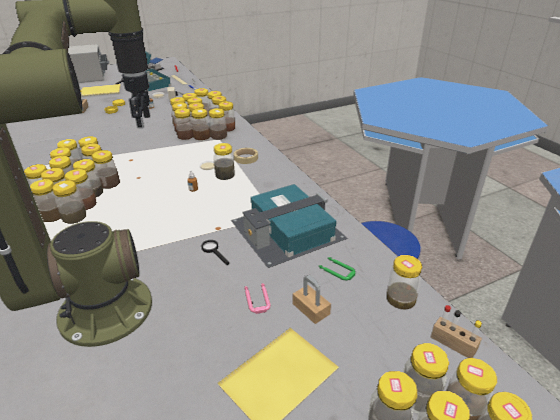

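```bash
cat >> h.py <<'E'
def plan(pos,yaw,s=None):
    s=s or read_state(); R0=Ro.from_euler('xyz',s['ee_rot']); R1=Ro.from_euler('xyz',[np.pi,0,yaw])
    rv=(R0.inv()*R1).as_rotvec()/np.pi; d=R0.inv().apply(np.array(pos)-s['ee_pos'])/0.5
    print('row',np.round(rv,4).tolist(),np.round(d,4).tolist(),'deg',np.linalg.norm(rv)*180,'mm',np.linalg.norm(d)*500)
E
python3 - <<'E'
from h import *
im=cv2.imread('pics/top0.png'); a=cv2.resize(im[160:300,230:430],None,fx=4,fy=4,interpolation=cv2.INTER_CUBIC); cv2.imwrite('pics/c0.png',a)
plan([0.45,-0.16,0.36],0.0); plan([0.45,-0.16,0.36],np.pi/2);plan([0.45,-0.16,0.36],-np.pi/2)
E
```

```text
row [0.0, -0.0, -0.1355] [0.9518, 1.1197, -0.1121] deg 24.396808459938217 mm 736.9312442962992
row [0.0, 0.0, -0.6355] [0.9518, 1.1197, -0.1121] deg 114.39680785010486 mm 736.9312442962992
row [0.0, -0.0, 0.3645] [0.9518, 1.1197, -0.1121] deg 65.60319248628005 mm 736.9312442962992
```

View pics/c0.png

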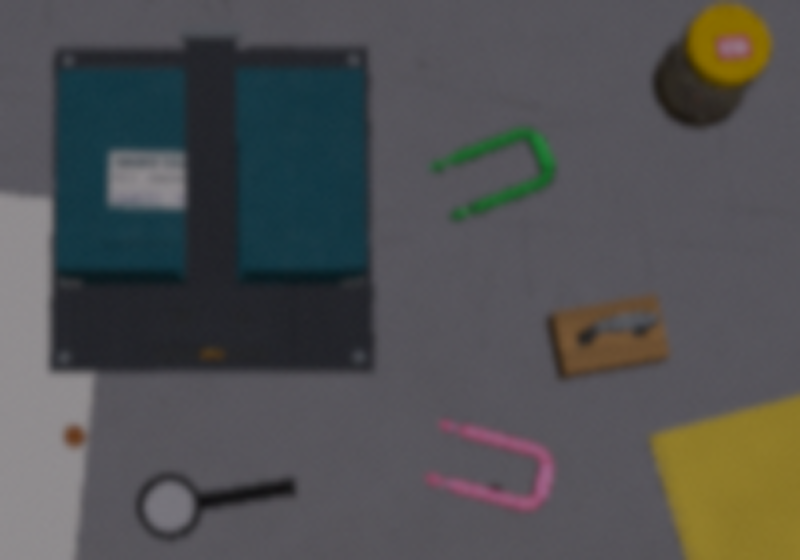

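```bash
python3 - <<'E'
from h import *
plan([0.43,0.09,0.35],-np.pi/2)
E
```

```text
row [0.0, -0.0, 0.3645] [0.7089, 0.6808, -0.0922] deg 65.60319248628005 mm 493.60320074162604
```

Request:
{"fn": "send_rows", "kwargs": {
  "motion": [
    [0, 0, 0.3645, 0.709, 0.681, -0.092, 1],
    [0, 0, 0.3645, 0.709, 0.681, -0.092, 1],
    [0, 0, 0.3645, 0.709, 0.681, -0.092, 1],
    [0, 0, 0.3645, 0.709, 0.681, -0.092, 1],
    [0, 0, 0.3645, 0.709, 0.681, -0.092, 1],
    [0, 0, 0.3645, 0.709, 0.681, -0.092, 1],
    [0, 0, 0.3645, 0.709, 0.681, -0.092, 1],
    [0, 0, 0.3645, 0.709, 0.681, -0.092, 1],
    [0, 0, 0.3645, 0.709, 0.681, -0.092, 1],
    [0, 0, 0.3645, 0.709, 0.681, -0.092, 1],
    [0, 0, 0.3645, 0.709, 0.681, -0.092, 1],
    [0, 0, 0.3645, 0.709, 0.681, -0.092, 1],
    [0, 0, 0.3645, 0.709, 0.681, -0.092, 1]
  ]
}}

```text
time: 2.7
ee_pos: [0.4298, 0.0904, 0.3497]
ee_rot: [3.141, 0.0, -1.57]
force: [-0.3, 0.1, -0.3]
opening: 0.0852
```

```bash
python3 - <<'E'
from h import *
im=save('wrist','w1.png'); print(np.round(im['eye'],4),np.round(im['rotation'],3).tolist(),im['fx'],im['cx'],im['cy'])
for l in ['lock_mouth','dock']:
    for r in nets.search_frame('wrist',l): print(l,round(r['conf'],2),np.round(w(im,r['point']),3),np.round(pix(im,w(im,r['point']))))
s=read_state(); print(s['time'],s['ee_pos'],s['ee_rot'],s['q'],s['force'])
E
```

```text
[0.4308 0.0181 0.4193] [[-1.0, -0.0, 0.0], [0.0, -0.959, -0.285], [0.0, -0.285, 0.959]] 355.7552840883535 280.8986317888633 211.80317855330503
lock_mouth 0.73 [0.538 0.071 0.08 ] [169. 164.]
dock 0.75 [0.538 0.075 0.077] [169. 168.]
2.85 [0.42973901 0.09091419 0.34974542] [ 3.14135495e+00 -1.48135027e-04 -1.56879633e+00] [ 6.72264086e-01 -3.83115251e-01 -2.02330654e-01 -3.20983574e-05
 -1.75185922e+00 -6.70269879e-01] [-0.26767094  0.20811414  0.38243361]
```

View pics/w1.png

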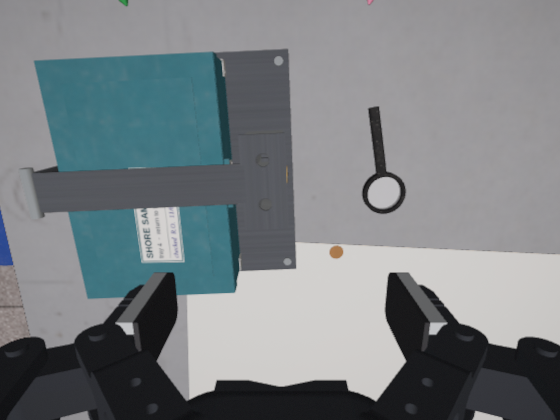

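```bash
python3 - <<'E'
from h import *
im=cv2.imread('pics/w1.png'); a=cv2.resize(im[120:245,210:310],None,fx=6,fy=6,interpolation=cv2.INTER_CUBIC); cv2.imwrite('pics/c1.png',cv2.convertScaleAbs(a,alpha=1.8))
plan([0.45,-0.12,0.30],-np.pi/2)
E
```

```text
row [0.0001, -0.0, 0.0006] [0.4219, -0.0397, 0.0995] deg 0.11570875244852626 mm 217.64629782449094
```

View pics/c1.png

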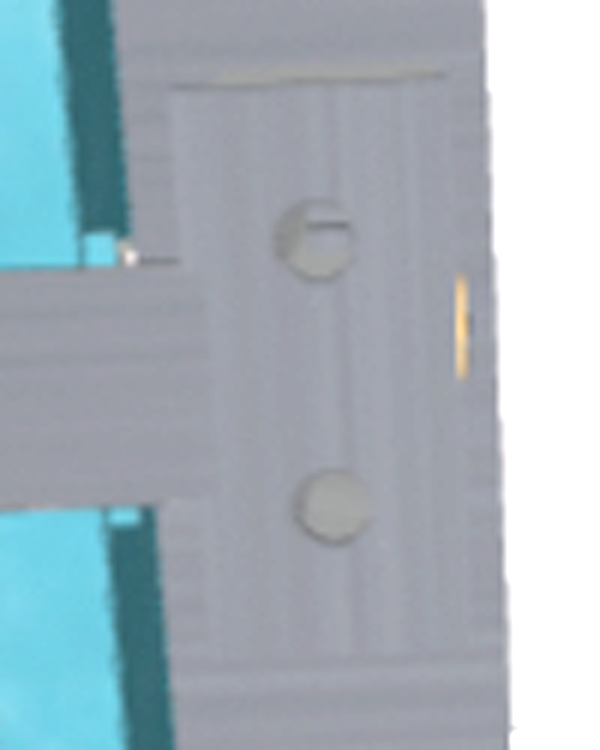

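Request:
{"fn": "send_rows", "kwargs": {
  "motion": [
    [0, 0, 0, 0.56, -0.04, 0.1, 1],
    [0, 0, 0, 0.56, -0.04, 0.1, 1],
    [0, 0, 0, 0.56, -0.04, 0.1, 1],
    [0, 0, 0, 0.56, -0.04, 0.1, 1],
    [0, 0, 0, 0.56, -0.04, 0.1, 1],
    [0, 0, 0, 0.56, -0.04, 0.1, 1],
    [0, 0, 0, 0.56, -0.04, 0.1, 1],
    [0, 0, 0, 0.56, -0.04, 0.1, 1]
  ]
}}

```text
time: 3.65
ee_pos: [0.4501, -0.19, 0.2994]
ee_rot: [3.14, -0.0, -1.571]
force: [0.7, 0.3, -1.1]
opening: 0.0854
```

```bash
python3 - <<'E'
from h import *
im=save('wrist','w2.png'); print(np.round(im['eye'],4),np.round(im['rotation'],3).tolist(),im['fx'],im['cx'],im['cy'])
import pickle; pickle.dump(im,open('w2.pkl','wb'))
for l in ['shackle_grip','shackle','rest']:
    for r in nets.search_frame('wrist',l): print(l,round(r['conf'],2),np.round(w(im,r['point']),3),np.round(pix(im,w(im,r['point']))))
s=read_state(); print(s['time'],s['ee_pos'],s['ee_rot'],s['q'],s['force'])
# dock holes from w1
E1=dict(eye=[0.4308,0.0181,0.4193],rotation=np.array([[-1,0,0],[0,-.959,-.285],[0,-.285,.959]]),fx=355.755,fy=355.755,cx=280.9,cy=211.8)
a=ray(E1,262.7,160.0,.081);b=ray(E1,265.8,204.3,.081); print(a,b,(a+b)/2,np.linalg.norm(a-b),np.degrees(np.arctan2(*(b-a)[:2])))
E
```

```text
[ 0.451  -0.2623  0.369 ] [[-1.0, -0.002, 0.001], [0.001, -0.959, -0.285], [0.001, -0.285, 0.959]] 355.7552840883535 280.8986317888633 211.80317855330503
shackle_grip 0.94 [ 0.451 -0.229  0.104] [280. 153.]
shackle_grip 0.8 [ 0.594 -0.147  0.009] [146. 219.]
shackle_grip 0.7 [ 0.343 -0.15   0.006] [381. 215.]
shackle 0.94 [ 0.34  -0.147  0.009] [385. 219.]
shackle 0.91 [ 0.453 -0.23   0.103] [278. 152.]
shackle 0.58 [ 0.596 -0.15   0.01 ] [143. 217.]
shackle 0.34 [ 0.5   -0.023  0.017] [238. 325.]
rest 0.92 [ 0.457 -0.232  0.032] [274. 141.]
rest 0.48 [ 0.498 -0.017  0.014] [240. 328.]
3.85 [ 0.45031611 -0.18890244  0.30040132] [-3.14065314e+00 -9.74030797e-05 -1.56855710e+00] [ 1.70007883e-02 -2.61901086e-01 -1.99444597e-01  1.11471514e-04
 -1.63231484e+00 -1.47546130e-02] [-0.28442715  0.71149071  0.36394813]
[0.44809841 0.06725219 0.081     ] [0.44567979 0.11092396 0.081     ] [0.4468891  0.08908807 0.081     ] 0.043738698834481705 -3.169906155355318
```

View pics/w2.png

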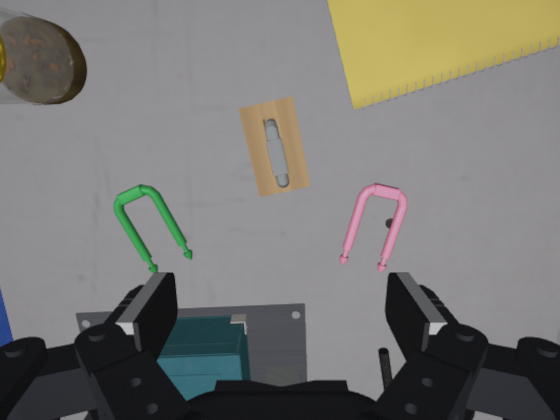

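```bash
python3 - <<'E'
from h import *
im=cv2.imread('pics/w2.png'); a=cv2.resize(im[85:205,225:325],None,fx=6,fy=6,interpolation=cv2.INTER_CUBIC); cv2.imwrite('pics/c2.png',a)
E
```

```text
(no output)
```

View pics/c2.png

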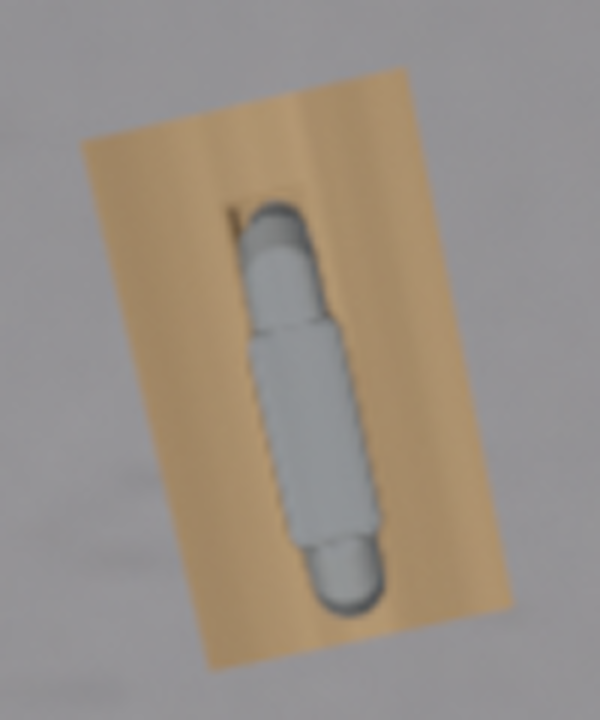

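```bash
python3 - <<'E'
from h import *
import pickle; im=pickle.load(open('w2.pkl','rb'))
c=lambda u,v,z: ray(im,225+u/6,85+v/6,z)
a=c(295,324,.103);b=c(338.5,540,.103); print('block',a,b,(a+b)/2,np.linalg.norm(a-b),np.degrees(np.arctan2(-(b-a)[0],(b-a)[1])))
q=[c(82,143,.036),c(408,68,.036),c(512,605,.036),c(212,670,.036)]; m=np.mean(q,0); print('rest',m,[np.linalg.norm(q[i]-q[i-1]) for i in range(4)])
d=(q[3]-q[0]+q[2]-q[1]); print(np.degrees(np.arctan2(-d[0],d[1])))
yaw=np.arctan2(-(b-a)[0],(b-a)[1])
plan([*((a+b)/2)[:2],.2],yaw-np.pi/2)
plan([*((a+b)/2)[:2],.147],yaw-np.pi/2)
E
```

```text
block [ 0.45563699 -0.23911685  0.103     ] [ 0.45033028 -0.21231306  0.103     ] [ 0.45298364 -0.22571496  0.103     ] 0.02732406530332852 11.198795527332306
rest [ 0.45534402 -0.2246098   0.036     ] [np.float64(0.08336316031663397), np.float64(0.04991216674323165), np.float64(0.08323702968293852), np.float64(0.0491404617501264)]
12.226209247641709
row [-0.0003, -0.0001, -0.0615] [0.0736, -0.005, 0.2008] deg 11.07062668487407 mm 106.97056147069432
row [-0.0003, -0.0001, -0.0615] [0.0736, -0.0049, 0.3068] deg 11.07062668487407 mm 157.77908788037809
```

Request:
{"fn": "send_rows", "kwargs": {
  "motion": [
    [0, 0, -0.0615, 0.0736, -0.005, 0.12, 1],
    [0, 0, -0.0615, 0.0736, -0.005, 0.2, 1],
    [0, 0, -0.0615, 0.0736, -0.005, 0.25, 1],
    [0, 0, -0.0615, 0.0736, -0.005, 0.3, 1],
    [0, 0, -0.0615, 0.0736, -0.005, 0.3, 1]
  ]
}}

```text
time: 4.35
ee_pos: [0.451, -0.2256, 0.1462]
ee_rot: [3.136, 0.003, -1.376]
force: [0.5, -0.3, 1.0]
opening: 0.0855
```

```bash
python3 - <<'E'
from h import *
im=save('wrist','w3.png')
s=read_state(); print(s['time'],s['ee_pos'],s['ee_rot'],s['force'])
E
```

```text
4.4 [ 0.45213961 -0.22610597  0.14923659] [ 3.13921957e+00  4.40467048e-04 -1.37612865e+00] [0.56589988 0.06756275 1.25545963]
```

View pics/w3.png

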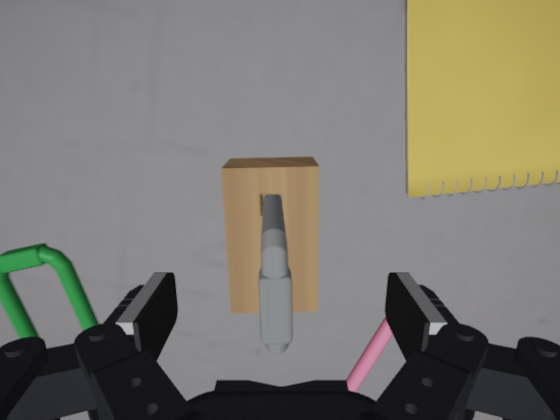

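Request:
{"fn": "send_rows", "kwargs": {
  "motion": [
    [0, 0, 0, 0, 0, 0, -0.4],
    [0, 0, 0, 0, 0, 0, -1],
    [0, 0, 0, 0, 0, 0, -1],
    [0, 0, 0, 0, 0, 0, -1],
    [0, 0, 0, 0, 0, 0, -1],
    [0, 0, 0, 0, 0, 0, -1],
    [0, 0, 0, 0, 0, 0, -1],
    [0, 0, 0, 0, 0, 0, -1]
  ],
  "newtons": 50
}}

```text
time: 5.2
ee_pos: [0.4529, -0.2269, 0.1504]
ee_rot: [-3.14, -0.001, -1.377]
force: [2.7, 0.5, 1.6]
opening: 0.0107
```

```bash
python3 - <<'E'
from h import *
im=save('wrist','w4.png')
s=read_state(); print(s['time'],s['ee_pos'],s['ee_rot'],s['force'],s['opening'],s['wrist_torque'])
E
```

```text
5.25 [ 0.45290769 -0.22693137  0.15038481] [-3.14037306e+00 -5.85248188e-04 -1.37748107e+00] [2.25241517 0.98520757 1.54913184] 0.011161686541178117 [ 0.29959395 -0.97540843  0.1582309 ]
```

View pics/w4.png

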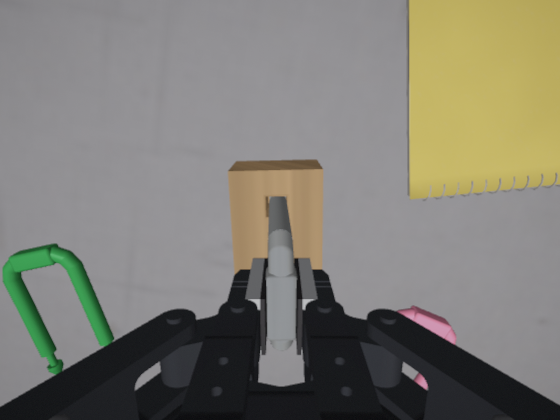

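Request:
{"fn": "send_rows", "kwargs": {
  "motion": [
    [0, 0, 0, 0, 0, -0.02, -1],
    [0, 0, 0, 0, 0, -0.04, -1],
    [0, 0, 0, 0, 0, -0.06, -1],
    [0, 0, 0, 0, 0, -0.08, -1],
    [0, 0, 0, 0, 0, -0.14, -1],
    [0, 0, 0, 0, 0, -0.22, -1],
    [0, 0, 0, 0, 0, -0.22, -1],
    [0, 0, 0, 0, 0, -0.22, -1]
  ]
}}

```text
time: 6.05
ee_pos: [0.4525, -0.227, 0.2614]
ee_rot: [-3.14, -0.001, -1.378]
force: [0.1, 0.5, -1.3]
opening: 0.0108
```

```bash
python3 - <<'E'
from h import *
im=save('wrist','w5.png')
s=read_state(); print(s['time'],s['ee_pos'],s['ee_rot'],s['force'],s['opening'],s['wrist_torque'])
plan([.447,.089,.250],np.radians(3.17)-np.pi/2)
E
```

```text
6.1 [ 0.45214448 -0.22682233  0.25983996] [ 3.14111684e+00  5.49230416e-04 -1.37791306e+00] [-0.55293097 -0.08236408 -1.69403195] 0.010875148692661629 [ 0.00659165 -0.00382387 -0.03929332]
row [0.0002, 0.0002, 0.0438] [-0.6219, -0.111, 0.02] deg 7.881514331561206 mm 316.0174634565787
```

View pics/w5.png

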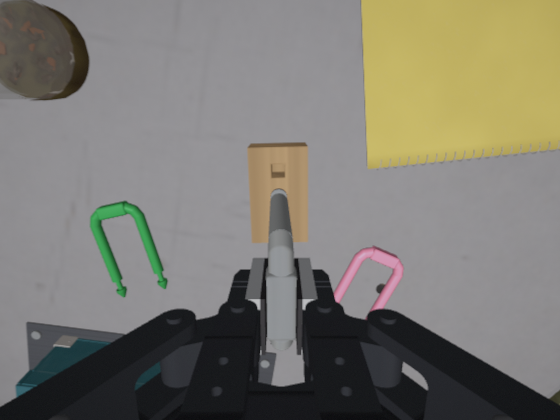

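Request:
{"fn": "send_rows", "kwargs": {
  "motion": [
    [0, 0, 0.0438, -0.05, -0.009, 0, -1],
    [0, 0, 0.0438, -0.13, -0.023, 0, -1],
    [0, 0, 0.0438, -0.22, -0.039, 0, -1],
    [0, 0, 0.0438, -0.31, -0.055, 0, -1],
    [0, 0, 0.0438, -0.4, -0.071, 0, -1],
    [0, 0, 0.0438, -0.49, -0.087, 0.01, -1],
    [0, 0, 0.0438, -0.56, -0.1, 0.02, -1],
    [0, 0, 0.0438, -0.6, -0.107, 0.03, -1],
    [0, 0, 0.0438, -0.622, -0.111, 0.04, -1],
    [0, 0, 0.0438, -0.622, -0.111, 0.04, -1],
    [0, 0, 0.0438, -0.622, -0.111, 0.04, -1]
  ]
}}

```text
time: 7.2
ee_pos: [0.4471, 0.0883, 0.2394]
ee_rot: [3.14, -0.001, -1.516]
force: [0.8, -0.8, 0.2]
opening: 0.0109
```

```bash
python3 - <<'E'
from h import *
import pickle
im=save('wrist','w6.png'); pickle.dump(im,open('w6.pkl','wb'))
im2=save('scene','s6.png'); pickle.dump(im2,open('s6.pkl','wb'))
s=read_state(); print(s['time'],s['ee_pos'],s['ee_rot'],s['force'],s['opening'],s['wrist_torque'])
print(im['eye'])
a=cv2.imread('pics/w6.png')[110:260,210:350]; b=cv2.imread('pics/s6.png')[150:260,200:350]
a=cv2.resize(a,None,fx=5,fy=5,interpolation=cv2.INTER_CUBIC);b=cv2.resize(b,None,fx=5,fy=5,interpolation=cv2.INTER_CUBIC)
cv2.imwrite('pics/c6.png',cv2.convertScaleAbs(a[:600],alpha=1.6)); cv2.imwrite('pics/d6.png',b)
E
```

```text
7.3 [0.44735936 0.08799888 0.23998005] [ 3.14152808e+00 -5.05450458e-04 -1.51663845e+00] [-0.55376374  0.59036596 -1.45242945] 0.010915501319056713 [ 0.00097866  0.00304147 -0.01483011]
[0.45210527 0.01623054 0.30908528]
```

View pics/c6.png

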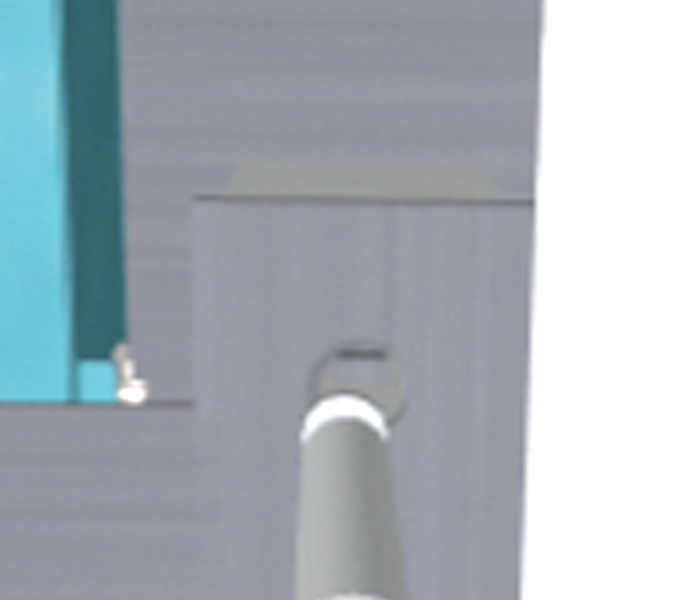

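View pics/d6.png

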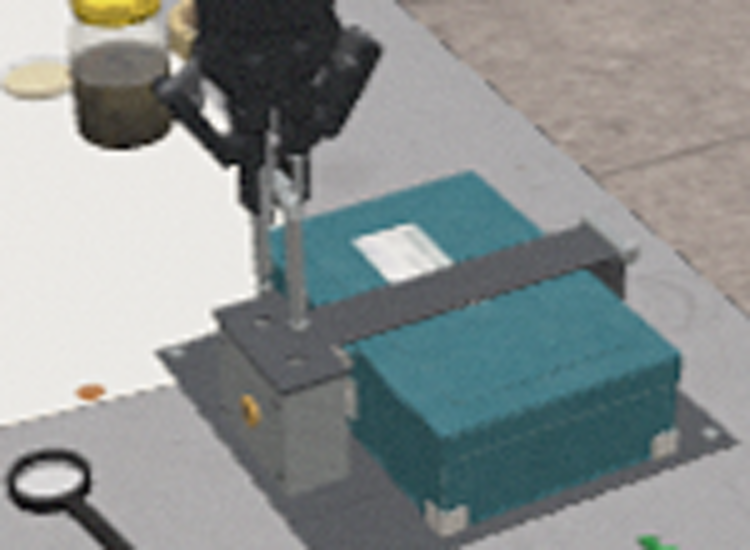

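```bash
python3 - <<'E'
from h import *
import pickle
im=pickle.load(open('w6.pkl','rb')); s=read_state()
print('hole',ray(im,282,187.6,.081))
# leg axis at bottom of full cylinder z=.240-.144+.007
z=.2395-.1444+.007
print('leg x at',z,ray(im,279.0,194,z), 'upper', ray(im,210+352/5,110+590/5,z+.015))
R=Ro.from_euler('xyz',s['ee_rot']).as_matrix()
for off in (-.002,-.001,0,.001):
  # bottom rim of cylinder far side (toward -y)
  P=s['ee_pos']+R@np.array([off+.022+.005,0,.1444-.007]); 
  Q=s['ee_pos']+R@np.array([off+.022,0,.1444])
  print(off,P,np.round(pix(im,P),1),np.round(pix(im,Q),1))
# scene
i2=pickle.load(open('s6.pkl','rb'))
for off in (-.001,):
  for sgn in (1,-1):
    Q=s['ee_pos']+R@np.array([off+sgn*.022,0,.1444]); u=pix(i2,Q); print('scene tip',(u[0]-200)*5,(u[1]-150)*5)
for h in ([.4481,.0673,.081],[.4457,.1109,.081]):
    u=pix(i2,h); print('scene hole',(u[0]-200)*5,(u[1]-150)*5)
E
```

```text
hole [0.44831365 0.06704882 0.081     ]
leg x at 0.1021 [0.45023864 0.06635081 0.1021    ] upper [0.44851919 0.08257949 0.1171    ]
-0.002 [0.44870754 0.06296571 0.1025927 ] [281.9 188.8] [281.8 194.2]
-0.001 [0.44876168 0.06196718 0.10259321] [281.9 187.1] [281.8 192.6]
0 [0.44881581 0.06096865 0.10259371] [281.9 185.5] [281.8 191. ]
0.001 [0.44886994 0.05997011 0.10259422] [281.9 183.8] [281.8 189.4]
scene tip 297.5732064892034 332.43996565860584
scene tip 263.37734695039927 295.1308246724997
scene hole 297.6336622637828 353.20285154211876
scene hole 263.85685486793335 315.8767276478815
```

```bash
python3 - <<'E'
from h import *
import pickle
im=pickle.load(open('w6.pkl','rb')); s=read_state()
a=cv2.resize(im['color'][180:360,230:330,::-1],None,fx=4,fy=4,interpolation=cv2.INTER_CUBIC); 
b=cv2.resize(cv2.imread('pics/w5.png')[180:360,230:330],None,fx=4,fy=4,interpolation=cv2.INTER_CUBIC)
cv2.imwrite('pics/c7.png',np.hstack([a,b])[:600])
R=Ro.from_euler('xyz',s['ee_rot']).as_matrix()
for h in (0,.007,.02,.04,.06,.075,.085,.091):
  Q=s['ee_pos']+R@np.array([.0205,0,.1444-h]); u=pix(im,Q); print(h,np.round(u,1),'crop',(u[0]-230)*4,(u[1]-180)*4)
E
```

```text
0 [281.8 193.4] crop 207.28372860006152 53.61488393120544
0.007 [281.9 196.2] crop 207.45710334374553 64.60995998269084
0.02 [282.  201.7] crop 207.80993735650964 86.98598039637943
0.04 [282.1 211.9] crop 208.44767575572973 127.43006153172689
0.06 [282.3 224.4] crop 209.23660482942933 177.4623498583694
0.075 [282.5 235.9] crop 209.96301938860825 223.530093944756
0.085 [282.6 244.9] crop 210.53153281779805 259.58406730566196
0.091 [282.7 250.9] crop 210.912268814355 283.72957517332634
```

View pics/c7.png

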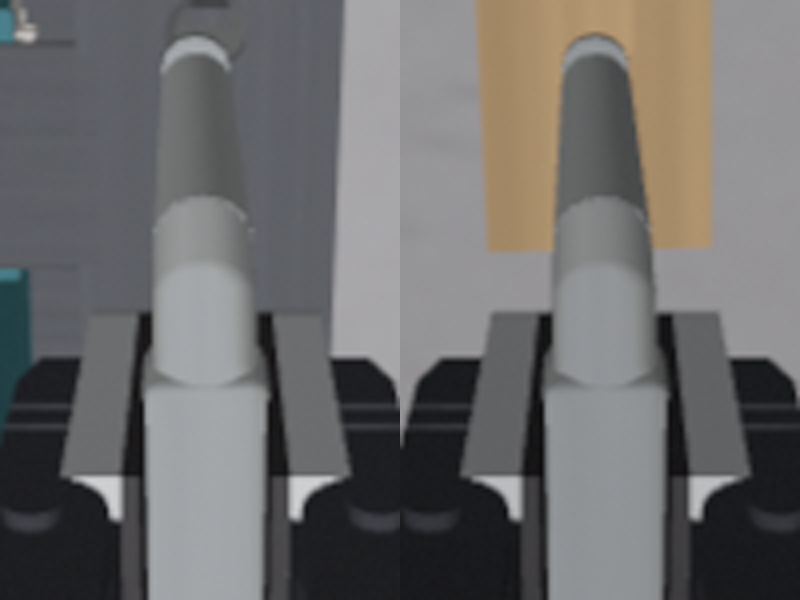

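Request:
{"fn": "send_rows", "kwargs": {
  "motion": [
    [-0.0042, 0, 0, 0.0014, 0, 0.01, -1],
    [-0.0042, 0, 0, 0.0014, 0, 0.02, -1],
    [-0.0042, 0, 0, 0.0014, 0, 0.024, -1],
    [-0.0042, 0, 0, 0.0014, 0, 0.024, -1],
    [-0.0042, 0, 0, 0.0014, 0, 0.024, -1]
  ]
}}

```text
time: 7.8
ee_pos: [0.4473, 0.0882, 0.2279]
ee_rot: [3.128, -0.0, -1.515]
force: [0.3, -0.9, -1.3]
opening: 0.0112
```

```bash
python3 - <<'E'
from h import *
import pickle
im=save('wrist','w8.png'); im2=save('scene','s8.png')
s=read_state(); print(s['time'],s['ee_pos'],s['ee_rot'],s['force'],s['opening'],s['wrist_torque'])
a=cv2.resize(im['color'][140:290,230:330,::-1],None,fx=4,fy=4,interpolation=cv2.INTER_CUBIC); b=im2['color'][190:240,230:290,::-1]
b=cv2.resize(b,None,fx=8,fy=8,interpolation=cv2.INTER_CUBIC)
o=np.zeros((600,400+480,3),np.uint8); o[:600,:400]=a; o[:400,400:]=b; cv2.imwrite('pics/c8.png',cv2.convertScaleAbs(o[:,:800],alpha=1.5))
E
```

```text
7.9 [0.4473652  0.08828242 0.22814225] [ 3.12880177e+00  4.85254531e-06 -1.51526554e+00] [ 0.32349606 -0.31069822 -1.00809091] 0.010742813972173788 [ 0.01362581 -0.06593451 -0.01113208]
```

View pics/c8.png

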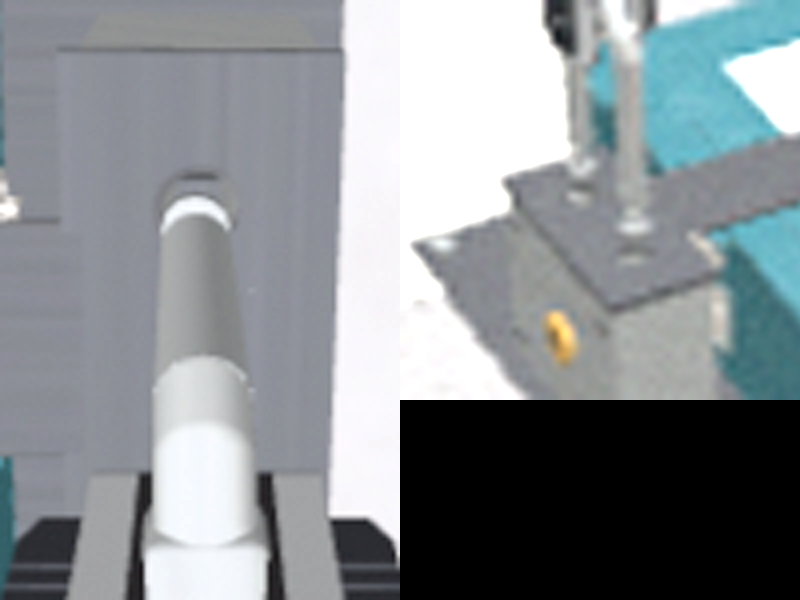

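```bash
python3 - <<'E'
from h import *
im=get('wrist'); s=read_state()
print(s['force'],s['ee_pos'])
print('hole',ray(im,230+198/4,140+214/4,.081), 'top edge', ray(im,230+198/4,140+172/4,.081))
R=Ro.from_euler('xyz',s['ee_rot']).as_matrix()
for off in (-.003,-.002,-.001,0):
  for h in (.007,.010):
    P=s['ee_pos']+R@np.array([off+.027,0,.1444-h]);u=pix(im,P); print(off,h,P,(u[0]-230)*4,(u[1]-140)*4)
E
```

```text
[ 0.13370711 -0.01713379 -1.76909539] [0.4473546  0.08831318 0.22815055]
hole [0.44836014 0.06843286 0.081     ] top edge [0.44871977 0.06174684 0.081     ]
-0.003 0.007 [0.44693192 0.06426187 0.09076018] 209.66812407753378 202.70892319079041
-0.003 0.01 [0.44697024 0.0642638  0.09375993] 209.75516527366312 207.35574924028208
-0.002 0.007 [0.44698744 0.06326342 0.09076011] 209.67161363959008 196.15823651491496
-0.002 0.01 [0.44702577 0.06326534 0.09375986] 209.75882141852185 200.72127248502466
-0.001 0.007 [0.44704296 0.06226496 0.09076004] 209.6751125928447 189.58992046420656
-0.001 0.01 [0.44708129 0.06226689 0.0937598 ] 209.76248753844084 194.06869488523864
0 0.007 [0.44709849 0.0612665  0.09075997] 209.67862097525972 183.00390377583926
0 0.01 [0.44713681 0.06126843 0.09375973] 209.76616367429938 187.39794226292634
```

Request:
{"fn": "send_rows", "kwargs": {
  "motion": [
    [0, 0, 0, 0.0008, 0, 0.004, -1],
    [0, 0, 0, 0.0008, 0, 0.008, -1],
    [0, 0, 0, 0.0008, 0, 0.012, -1],
    [0, 0, 0, 0.0008, 0, 0.016, -1],
    [0, 0, 0, 0.0008, 0, 0.02, -1],
    [0, 0, 0, 0.0008, 0, 0.02, -1]
  ]
}}

```text
time: 8.55
ee_pos: [0.4471, 0.0878, 0.2175]
ee_rot: [3.128, -0.0, -1.515]
force: [-0.2, 0.6, -1.4]
opening: 0.0113
```

```bash
python3 - <<'E'
from h import *
im=get('wrist')
s=read_state(); print(s['time'],s['ee_pos'],s['ee_rot'],s['force'],s['opening'],s['wrist_torque'])
a=cv2.resize(im['color'][140:290,230:330,::-1],None,fx=4,fy=4,interpolation=cv2.INTER_CUBIC);cv2.imwrite('pics/c9.png',cv2.convertScaleAbs(a,alpha=1.5))
E
```

```text
8.6 [0.44713257 0.08782872 0.21772407] [ 3.12807631e+00 -3.08095062e-04 -1.51527933e+00] [ 0.52730107 -0.41208459 -1.39510792] 0.011243163585952258 [ 0.01036727 -0.06305433  0.01268175]
```

View pics/c9.png

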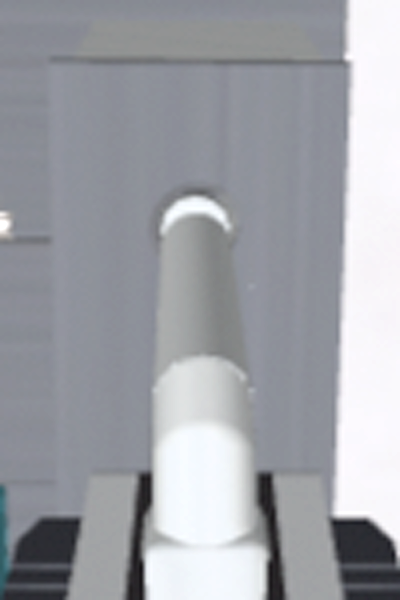

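Request:
{"fn": "send_rows", "kwargs": {
  "motion": [
    [0, 0, 0, 0, 0, 0.004, -1],
    [0, 0, 0, 0, 0, 0.008, -1],
    [0, 0, 0, 0, 0, 0.012, -1],
    [0, 0, 0, 0, 0, 0.016, -1],
    [0, 0, 0, 0, 0, 0.02, -1],
    [0, 0, 0, 0, 0, 0.024, -1],
    [0, 0, 0, 0, 0, 0.024, -1]
  ]
}}

```text
time: 9.3
ee_pos: [0.4469, 0.0878, 0.2055]
ee_rot: [3.128, -0.0, -1.515]
force: [0.7, -0.3, -1.9]
opening: 0.0104
```

```bash
python3 - <<'E'
from h import *
im=save('wrist','w10.png')
s=read_state(); print(s['time'],s['ee_pos'],s['ee_rot'],s['force'],s['opening'],s['wrist_torque'])
a=cv2.resize(im['color'][140:290,230:330,::-1],None,fx=4,fy=4,interpolation=cv2.INTER_CUBIC);cv2.imwrite('pics/c10.png',cv2.convertScaleAbs(a,alpha=1.5))
E
```

```text
9.35 [0.4469831  0.08780171 0.20575426] [ 3.12814573e+00 -2.67160925e-04 -1.51531649e+00] [-0.18598297  0.21208683 -1.45428228] 0.010992535575560828 [-0.03682973  0.02124327 -0.06110786]
```

View pics/c10.png

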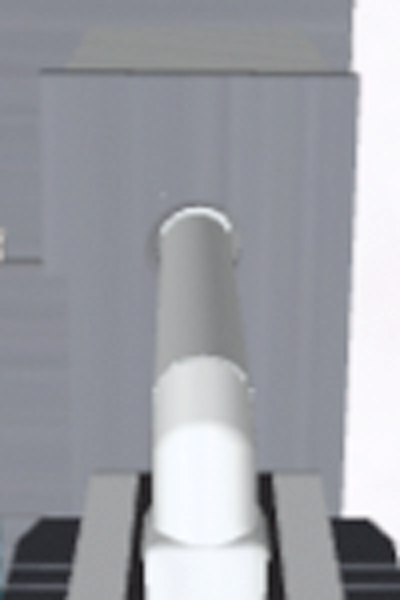

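Request:
{"fn": "send_rows", "kwargs": {
  "motion": [
    [0, 0, 0, 0, 0, 0.002, -1],
    [0, 0, 0, 0, 0, 0.004, -1],
    [0, 0, 0, 0, -0.0001, 0.006, -1],
    [0, 0, 0, 0, -0.0001, 0.008, -1],
    [0, 0, 0, 0, -0.0001, 0.01, -1]
  ]
}}

```text
time: 9.85
ee_pos: [0.447, 0.0879, 0.2008]
ee_rot: [3.128, -0.0, -1.515]
force: [-0.0, -0.3, -0.9]
opening: 0.0109
```

Request:
{"fn": "send_rows", "kwargs": {
  "motion": [
    [0, 0, 0, 0, 0, 0.002, -1],
    [0, 0, 0, 0, 0, 0.004, -1],
    [0, 0, 0, 0, -0.0001, 0.006, -1],
    [0, 0, 0, 0, -0.0001, 0.007, -1]
  ]
}}

```text
time: 10.25
ee_pos: [0.447, 0.0878, 0.1973]
ee_rot: [3.128, -0.0, -1.515]
force: [-0.7, -0.8, -1.4]
opening: 0.0112
```

Request:
{"fn": "send_rows", "kwargs": {
  "motion": [
    [0, 0, 0, 0, 0, 0.002, -1],
    [0, 0, 0, 0, 0, 0.004, -1],
    [0, 0, 0, 0, -0.0001, 0.006, -1]
  ]
}}

```text
time: 10.55
ee_pos: [0.447, 0.0878, 0.1943]
ee_rot: [3.128, -0.0, -1.515]
force: [0.6, -0.7, 0.2]
opening: 0.0111
```

Request:
{"fn": "send_rows", "kwargs": {
  "motion": [
    [0, 0, 0, 0, 0, 0.002, -1],
    [0, 0, 0, 0, 0, 0.004, -1],
    [0, 0, 0, 0, -0.0001, 0.006, -1]
  ]
}}

```text
time: 10.85
ee_pos: [0.4471, 0.0878, 0.1913]
ee_rot: [3.128, -0.0, -1.515]
force: [0.4, -0.2, -1.2]
opening: 0.0111
```

Request:
{"fn": "send_rows", "kwargs": {
  "motion": [
    [0, 0, 0, 0, 0, 0.002, -1],
    [0, 0, 0, 0, 0, 0.004, -1]
  ]
}}

```text
time: 11.05
ee_pos: [0.447, 0.0878, 0.1893]
ee_rot: [3.128, -0.0, -1.515]
force: [-0.4, -0.2, -1.2]
opening: 0.0108
```

Depth about 36 mm, still free.

Request:
{"fn": "send_rows", "kwargs": {
  "motion": [
    [0, 0, 0, 0, 0, 0.002, -1],
    [0, 0, 0, 0, 0, 0.004, -1]
  ]
}}

```text
time: 11.25
ee_pos: [0.447, 0.0879, 0.1874]
ee_rot: [3.128, -0.0, -1.515]
force: [0.7, 0.9, -0.5]
opening: 0.0114
```

Request:
{"fn": "send_rows", "kwargs": {
  "motion": [
    [0, 0, 0, 0, 0, 0.002, -1],
    [0, 0, 0, 0, 0, 0.004, -1]
  ]
}}

```text
time: 11.45
ee_pos: [0.4472, 0.0879, 0.1858]
ee_rot: [3.129, 0.0, -1.515]
force: [-0.7, 0.1, 2.1]
opening: 0.0111
```

Request:
{"fn": "send_rows", "kwargs": {
  "motion": [
    [0, 0, 0, 0, 0, 0.002, -1],
    [0, 0, 0, 0, 0, 0.004, -1]
  ]
}}

```text
time: 11.65
ee_pos: [0.4472, 0.0879, 0.184]
ee_rot: [3.13, 0.0, -1.515]
force: [0.1, 0.4, 2.7]
opening: 0.0109
```

Request:
{"fn": "send_rows", "kwargs": {
  "motion": [
    [0, 0, 0, 0, 0, 0.002, -1],
    [0, 0, 0, 0, 0, 0.003, -1]
  ]
}}

```text
time: 11.85
ee_pos: [0.4469, 0.0879, 0.1817]
ee_rot: [3.128, 0.0, -1.515]
force: [0.0, 0.4, 0.2]
opening: 0.0114
```

Request:
{"fn": "send_rows", "kwargs": {
  "motion": [
    [0, 0, 0, 0, 0, 0.002, -1],
    [0, 0, 0, 0, 0, 0.003, -1]
  ]
}}

```text
time: 12.05
ee_pos: [0.4467, 0.0878, 0.18]
ee_rot: [3.128, -0.0, -1.515]
force: [0.0, 1.8, 0.4]
opening: 0.011
```

Request:
{"fn": "send_rows", "kwargs": {
  "motion": [
    [0, 0, 0, 0, 0, 0.001, -1],
    [0, 0, 0, 0, 0, 0.002, -1]
  ]
}}

```text
time: 12.25
ee_pos: [0.4468, 0.0878, 0.1792]
ee_rot: [3.128, -0.0, -1.515]
force: [-0.0, 0.3, -0.1]
opening: 0.0111
```

Request:
{"fn": "send_rows", "kwargs": {
  "motion": [
    [0, 0, 0, 0, 0, 0.001, -1],
    [0, 0, 0, 0, 0, 0.002, -1]
  ]
}}

```text
time: 12.45
ee_pos: [0.4468, 0.0878, 0.1783]
ee_rot: [3.128, -0.0, -1.515]
force: [0.2, -0.2, -0.0]
opening: 0.0112
```

Request:
{"fn": "send_rows", "kwargs": {
  "motion": [
    [0, 0, 0, 0, 0, 0.001, -1],
    [0, 0, 0, 0, 0, 0.002, -1]
  ]
}}

```text
time: 12.65
ee_pos: [0.4469, 0.0878, 0.1774]
ee_rot: [3.128, -0.0, -1.515]
force: [-0.9, 0.4, 1.4]
opening: 0.011
```

Request:
{"fn": "send_rows", "kwargs": {
  "motion": [
    [0, 0, 0, 0, 0, 0.001, -1],
    [0, 0, 0, 0, 0, 0.002, -1]
  ]
}}

```text
time: 12.85
ee_pos: [0.447, 0.0878, 0.1769]
ee_rot: [3.129, -0.0, -1.515]
force: [-0.5, 0.4, 3.7]
opening: 0.0113
```

Request:
{"fn": "send_rows", "kwargs": {
  "motion": [
    [0, 0, 0, 0, 0, 0.001, -1],
    [0, 0, 0, 0, 0, 0.001, -1]
  ]
}}

```text
time: 13.05
ee_pos: [0.447, 0.0879, 0.1763]
ee_rot: [3.129, 0.0, -1.515]
force: [-0.4, 0.0, 3.9]
opening: 0.0113
```

Request:
{"fn": "send_rows", "kwargs": {
  "motion": [
    [0, 0, 0, 0, 0, 0.001, -1],
    [0, 0, 0, 0, 0, 0.001, -1]
  ]
}}

```text
time: 13.25
ee_pos: [0.4469, 0.0878, 0.1756]
ee_rot: [3.129, -0.0, -1.515]
force: [0.4, 0.4, 4.1]
opening: 0.011
```

Request:
{"fn": "send_rows", "kwargs": {
  "motion": [
    [0, 0, 0, 0, 0, 0.001, -1],
    [0, 0, 0, 0, 0, 0.001, -1]
  ]
}}

```text
time: 13.45
ee_pos: [0.4469, 0.0878, 0.1751]
ee_rot: [3.129, -0.0, -1.515]
force: [-0.5, -0.5, 4.2]
opening: 0.0108
```

Request:
{"fn": "send_rows", "kwargs": {
  "motion": [
    [0, 0, 0, 0, 0, 0.001, -1],
    [0, 0, 0, 0, 0, 0.001, -1]
  ]
}}

```text
time: 13.65
ee_pos: [0.4469, 0.0878, 0.1745]
ee_rot: [3.129, -0.0, -1.515]
force: [0.4, -0.8, 4.9]
opening: 0.0111
```

Request:
{"fn": "send_rows", "kwargs": {
  "motion": [
    [0, 0, 0, 0, 0, 0.001, -1],
    [0, 0, 0, 0, 0, 0.001, -1]
  ]
}}

```text
time: 13.85
ee_pos: [0.4468, 0.0881, 0.1738]
ee_rot: [3.129, 0.001, -1.515]
force: [0.4, 1.4, 5.0]
opening: 0.0112
```

Request:
{"fn": "send_rows", "kwargs": {
  "motion": [
    [0, 0, 0, 0, 0, 0.001, -1],
    [0, 0, 0, 0, 0, 0.001, -1]
  ]
}}

```text
time: 14.05
ee_pos: [0.4469, 0.0881, 0.1735]
ee_rot: [3.129, 0.0, -1.515]
force: [0.7, 2.3, 4.7]
opening: 0.011
```

Request:
{"fn": "send_rows", "kwargs": {
  "motion": [
    [0, 0, 0, 0, 0, 0.001, -1],
    [0, 0, 0, 0, 0, 0.001, -1]
  ]
}}

```text
time: 14.25
ee_pos: [0.4469, 0.088, 0.1731]
ee_rot: [3.129, 0.0, -1.515]
force: [-0.4, 2.2, 5.6]
opening: 0.0111
```

Request:
{"fn": "send_rows", "kwargs": {
  "motion": [
    [0, 0, 0, 0, 0, 0.001, -1],
    [0, 0, 0, 0, 0, 0.001, -1]
  ]
}}

```text
time: 14.45
ee_pos: [0.4469, 0.088, 0.1727]
ee_rot: [3.129, 0.0, -1.515]
force: [-0.3, 2.6, 5.6]
opening: 0.0111
```

Request:
{"fn": "send_rows", "kwargs": {
  "motion": [
    [0, 0, 0, 0, 0, 0.001, -1],
    [0, 0, 0, 0, 0, 0.001, -1]
  ]
}}

```text
time: 14.65
ee_pos: [0.447, 0.088, 0.1723]
ee_rot: [3.129, 0.0, -1.515]
force: [-0.5, 2.0, 6.4]
opening: 0.011
```

Request:
{"fn": "send_rows", "kwargs": {
  "motion": [
    [0, 0, 0, 0, 0, 0.001, -1],
    [0, 0, 0, 0, 0, 0.001, -1]
  ]
}}

```text
time: 14.85
ee_pos: [0.447, 0.0881, 0.1719]
ee_rot: [3.129, 0.0, -1.515]
force: [-1.4, 2.5, 6.3]
opening: 0.0109
```

Request:
{"fn": "send_rows", "kwargs": {
  "motion": [
    [0, 0, 0, 0, 0, 0.001, -1],
    [0, 0, 0, 0, 0, 0.001, -1]
  ]
}}

```text
time: 15.05
ee_pos: [0.447, 0.0881, 0.1715]
ee_rot: [3.13, 0.001, -1.515]
force: [-0.8, 1.9, 7.7]
opening: 0.0111
```

Request:
{"fn": "send_rows", "kwargs": {
  "motion": [
    [0, 0, 0, 0, 0, 0.001, -1],
    [0, 0, 0, 0, 0, 0.001, -1]
  ]
}}

```text
time: 15.25
ee_pos: [0.447, 0.088, 0.1711]
ee_rot: [3.13, 0.0, -1.515]
force: [-0.4, 1.3, 7.1]
opening: 0.0109
```

Request:
{"fn": "send_rows", "kwargs": {
  "motion": [
    [0, 0, 0, 0, 0, 0.001, -1],
    [0, 0, 0, 0, 0, 0.001, -1]
  ]
}}

```text
time: 15.45
ee_pos: [0.4471, 0.088, 0.1707]
ee_rot: [3.13, 0.001, -1.515]
force: [-1.0, 1.6, 7.2]
opening: 0.0107
```

```bash
python3 - <<'E'
from h import *
im=save('wrist','w11.png')
s=read_state(); print(s['time'],s['ee_pos'],s['ee_rot'],s['force'],s['opening'],s['wrist_torque'])
o=[cv2.resize(cv2.imread('pics/'+f)[140:290,230:330],None,fx=4,fy=4,interpolation=cv2.INTER_CUBIC) for f in('w10.png','w11.png')]
cv2.imwrite('pics/c11.png',cv2.convertScaleAbs(np.hstack(o),alpha=1.5))
E
```

```text
15.5 [0.44707966 0.0880691  0.17074849] [ 3.12981735e+00  5.03621317e-04 -1.51500808e+00] [-0.62872291  2.49159451  6.74082096] 0.011144057621170883 [0.7895703  0.31434121 0.04411231]
```

View pics/c11.png

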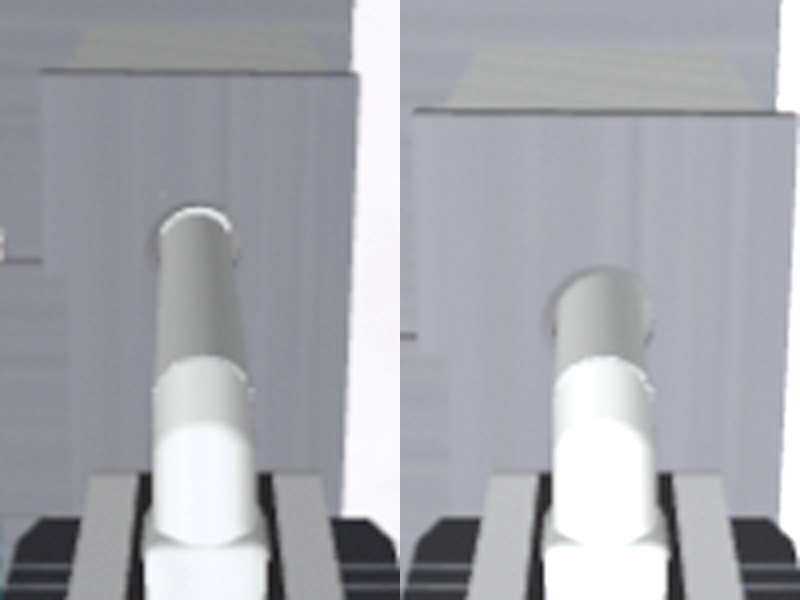

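Request:
{"fn": "send_rows", "kwargs": {
  "motion": [
    [0, 0, 0, 0, 0, 0.001, -1],
    [0, 0, 0, 0, 0, 0.001, -1]
  ]
}}

```text
time: 15.7
ee_pos: [0.4472, 0.0881, 0.1706]
ee_rot: [3.13, 0.001, -1.515]
force: [-0.3, 1.9, 8.3]
opening: 0.0108
```

Request:
{"fn": "send_rows", "kwargs": {
  "motion": [
    [0, 0, 0, 0, 0, 0.001, -1],
    [0, 0, 0, 0, 0, 0.001, -1]
  ]
}}

```text
time: 15.9
ee_pos: [0.4473, 0.0881, 0.1705]
ee_rot: [3.131, 0.001, -1.515]
force: [-1.9, 2.8, 11.5]
opening: 0.0112
```

Request:
{"fn": "send_rows", "kwargs": {
  "motion": [
    [0, 0, 0, 0, 0, -0.002, -1],
    [0, 0, 0, 0, 0, -0.004, -1],
    [0, 0, 0, 0, 0, -0.005, -1]
  ]
}}

```text
time: 16.2
ee_pos: [0.447, 0.088, 0.1719]
ee_rot: [3.129, 0.0, -1.515]
force: [-0.6, 1.7, 6.2]
opening: 0.011
```

Request:
{"fn": "send_rows", "kwargs": {
  "motion": [
    [0, 0, 0, 0, 0, -0.002, -1],
    [0, 0, 0, 0, 0, -0.002, -1]
  ]
}}

```text
time: 16.4
ee_pos: [0.447, 0.0881, 0.1728]
ee_rot: [3.129, 0.0, -1.515]
force: [-1.6, 1.7, 5.1]
opening: 0.0112
```

Request:
{"fn": "send_rows", "kwargs": {
  "motion": [
    [0, 0, 0, 0, 0, -0.002, -1],
    [0, 0, 0, 0, 0, -0.002, -1]
  ]
}}

```text
time: 16.6
ee_pos: [0.4469, 0.088, 0.1736]
ee_rot: [3.129, 0.0, -1.515]
force: [0.1, 2.3, 5.4]
opening: 0.0108
```

Request:
{"fn": "send_rows", "kwargs": {
  "motion": [
    [0, 0, 0, 0, 0, -0.002, -1],
    [0, 0, 0, 0, 0, -0.002, -1]
  ]
}}

```text
time: 16.8
ee_pos: [0.4467, 0.0879, 0.1739]
ee_rot: [3.128, -0.0, -1.515]
force: [0.1, 1.7, 1.6]
opening: 0.0108
```

Request:
{"fn": "send_rows", "kwargs": {
  "motion": [
    [0, 0, 0, 0, 0, -0.001, -1],
    [0, 0, 0, 0, 0, -0.001, -1]
  ]
}}

```text
time: 17.0
ee_pos: [0.4465, 0.0879, 0.1741]
ee_rot: [3.127, -0.0, -1.515]
force: [0.8, 1.1, -1.8]
opening: 0.0112
```

Request:
{"fn": "send_rows", "kwargs": {
  "motion": [
    [0, 0, 0, 0, 0, 0, -0.4],
    [0, 0, 0, 0, 0, 0, 0],
    [0, 0, 0, 0, 0, 0, 0],
    [0, 0, 0, 0, 0, 0, 0],
    [0, 0, 0, 0, 0, 0, 0],
    [0, 0, 0, 0, 0, -0.03, 0],
    [0, 0, 0, 0, 0, -0.08, 0],
    [0, 0, 0, 0, 0, -0.16, 0],
    [0, 0, 0, 0, 0, -0.24, 0],
    [0, 0, 0, 0, 0, -0.24, 0],
    [0, 0, 0, 0, 0, -0.24, 0]
  ]
}}

```text
time: 18.1
ee_pos: [0.4487, 0.0881, 0.2969]
ee_rot: [3.131, 0.001, -1.515]
force: [-0.4, -0.1, -1.1]
opening: 0.0426
```

```bash
python3 - <<'E'
from h import *
im=save('wrist','w12.png'); i2=save('scene','s12.png')
s=read_state(); print(s['time'],s['ee_pos'],s['force'],s['opening'])
a=im['color'][:,:,::-1][100:400,130:430]; b=cv2.resize(i2['color'][170:270,220:353,::-1],None,fx=3.75,fy=3.75,interpolation=cv2.INTER_CUBIC)
a=cv2.resize(a,(375,375)); b=cv2.resize(b,(420,375)); cv2.imwrite('pics/c12.png',cv2.convertScaleAbs(np.hstack([a,b]),alpha=1.4))
E
```

```text
18.2 [0.44818142 0.08790983 0.29453956] [ 0.44961111 -0.44279215 -0.51732012] 0.04274311643350294
```

View pics/c12.png

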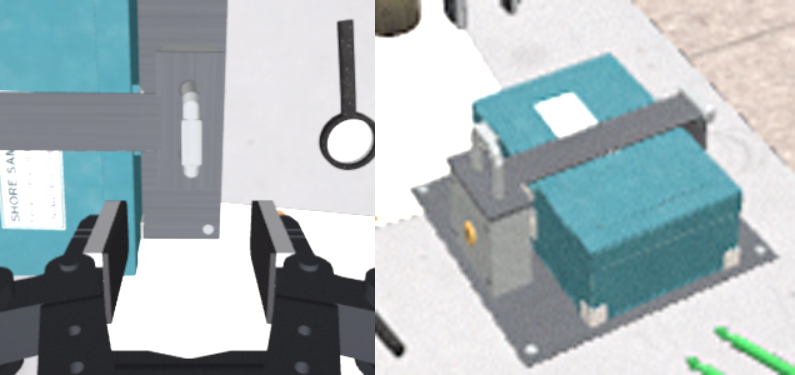

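```bash
python3 -c "
from h import *
print(ticket.sign_off())"
```

```text
the job is handed in; nothing more can be done
None
```

The shackle is in the padlock and, by feel, locked. I let go of it, moved the arm clear and handed the job in at about 18 s. Sign-off reports no verdict.

- **Pick and fit:** I gripped the shackle by its crown block and lifted it out of the rest. I corrected a lean of about 0.75° and lowered both legs through the strap holes with no noticeable side force.
- **Press:** The tips rode onto the catch at about 4 N and met the ejector about 9 mm further down. I pressed in steps of at most 0.5 mm until it stopped at about 13 N, well under 35 N. The click itself was only faint: a slight easing of the force about 4 mm into the ejector travel.
- **Lock check:** On backing off, the spring force held until the shackle was about 3.5 mm above the bottom, then fell sharply to a slight pull, about 4 mm short of where the ejector first pushed back. That is what the catch holding the shackle down should feel like.
- **Last pictures:** They show the shackle standing in the padlock with the open gripper clear above it.

**Not confirmed:** the pictures cannot resolve the 3 mm between locked and unlocked, so the lock rests on force and height readings. I took no final picture check of the jars, but the arm never went near them.

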